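# Show the bearing ball to the upward-looking camera

### The arm

A 6-joint arm with a two-finger parallel gripper is mounted at the origin on a cart in front of the work surface, level with it; the furniture and walls round the work are solid. World frame = base frame: x ahead of the robot, y to its left, z up, the work surface at z = 0. Lengths are in mm, angles in rad, forces in N, time in s.
With the tool pointing down it reaches from about 300 to 875 mm from the base axis. Payload 6.4 kg.
Tool frame: the origin (TCP) lies between the finger pads; the fingertips stand 11 mm ahead of it and the grasp point (between the pads) lies 8 mm behind it; z points along the fingers, y is the line along which they close (so a half turn about z gives the same grasp; the last joint's range is limited). The gripper opens to 88 mm and grips with 3 to 60 N. Pads are 18 mm wide; open, the fingers measure 123 mm over their backs; the gripper's body (75 mm by 187 mm) begins 45 mm behind the grasp point.
Start: joints at [-1.381, 0.181, 1.607, -0, 1.354, -0.206], TCP at [221.706, -530.554, 249.714] pointing down, gripper open.
Joint ranges: [-2.99, 2.99], [-0.89, 2.07], [0.3, 2.58], [-1.14, 4.28], [0, 2.63], [-3.12, 3.12]. Speed limits (rad/s): [2.57, 2.57, 3.01, 3.14, 3.14, 3.14].

### API

Orientations are given as a 3x3 rotation matrix whose columns are the frame's x, y, z axes.
In Python, from plant import r, viewer gives the robot as it stands. The module is installed in compiled form; this text tells all that it offers.
- The arm moves only by the shell command python3 -m jog 'ROWS'. ROWS is JSON, one flat list of numbers, 5 for each row, row after row: the shift along the tool's x, y, z in cm, then the turn about the tool's z in degrees, then the finger opening in cm, from 0 to 8.81. A call has 1 to 5 rows; each row shifts and turns the commanded pose from where the row before left it, along the tool's axes as they then stand; what a row does not reach is not made up. A row lasts 1/8 s, in which the tool goes at most 62.5 mm and 10.7 degrees, less where a joint would pass 70% of its speed; a pose out of reach is approached as far as the arm can. A call is refused whole if a number of a shift passes 6.25 or a number of a turn 10.7, either way. A call with a gripper value outside its range is refused whole. The fingers move at their own pace and stop on an object; the grip force is fixed at half the most. Time passes only in rows, so rows that do not move let the fingers close. It gives the time, the measured TCP pose, the force, the opening and the grip force at its end, in the units of the state.
- r.get_obs(): the state, without advancing time (a new reading comes with each control period).
- viewer.grab_frame(name): name is "scene" or "top" or "wrist"; returns a dict with "image" (420x560x3 uint8, blue, green, red), "K" (3x3 intrinsics, pixels), "camera_from_world" (4x4, takes a point from world to camera coordinates); the wrist camera has in their place "hand_eye" (4x4, takes a point from camera to tool coordinates, whose origin is the TCP and whose axes are the flange's). Camera axes: x right, y down, z forward; pixel columns grow to the right and rows downward; lengths in mm; the calibration is good to about 2 mm. A picture is of the moment at which its call begins: read the wrist's pose just before it. There is no depth.
- r.finish_job(): hands the job in; it is judged then, once.
The state is a dict: "time": time; "q": joint angles; "qd": joint speeds; "joint_efforts": joint torques, N m; "ee_pos": TCP position; "ee_rot": TCP orientation; "ft_force": force on the tool from outside, world axes, zero at the start; "moment": the same for the moment, N m; "opening": finger opening in mm; "gripper_force": force on a finger pad.
Only numpy, scipy, OpenCV 4.12 (cv2) and the standard library are available. Lean on these libraries where they do the work, as an engineer would, in place of code of your own. Each camera call takes 0.05 s, during which the arm holds its last target. There are 200 camera calls.

### The job

Pull the dock's red bolt knob all the way out to its stop, so that the yellow tray is free. Then lift the tray by its black upright grip and carry it level, so that the loose steel ball stays in its shallow pocket, to the round camera that looks up from the table. Finish while still holding the tray there in the air, still and level, with the pocket centred over the lens and the tray's underside about 8 cm above the lens; leave the red marker, the small white tape roll and the small white box where they lie.

Things in the scene. Friction and masses are not known exactly. Their poses are not given: they have to be found in the camera images.
- dock: Fixed dark steel dock plate, 262 x 100 x 6 mm, lying on the table. Its origin is on the table under the centre of the docked tray; x runs along the plate towards the pocket end, z up. The plate reaches from x = -160 to +102 mm. Low aluminium fences (tops 14 mm above the table) surround the tray with about 3 mm of play, so the tray must first be lifted straight up by 10 mm or more. A blue bolt housing 28 x 44 mm, top 38 mm above the table, stands at x = -112 to -84 mm.
- bolt (a joint): Pull-out of the bolt in m: 0 = fully in, its steel rod (10 mm thick, 20 to 30 mm above the table) reaching 17 mm over the tray's end and locking it down; 0.030 = fully out at the stop, tray free. It slides along the dock's -x. A light spring and friction resist the pull (about 6 N to pull it out); friction keeps it where it is left.
- bolt_knob (a point): Centre of the red round pull knob, 28 mm in diameter and 24 mm long along the dock's x axis, 25 mm above the table, 129 mm from the dock's origin towards -x when the bolt is in (it moves with the bolt). It can be pinched from above across its diameter, i.e. along the dock's y. Between the knob and the blue housing there is only the 10 mm rod, 5 mm long when the bolt is in.
- tray: Loose yellow tray plate, 145 x 80 x 7 mm, 0.17 to 0.29 kg, lying in the dock with its axes along the dock's. Origin: centre of its underside (6 mm above the table when docked); x towards the pocket end, z up.
- tray_grip (a point): Point to pinch on the tray's black upright grip, 5 mm from the tray's origin towards -x and 38 mm above the tray's underside. The grip is 36 mm long (tray x), 14 mm thick (tray y), from the plate up to 52 mm above the underside; its foot is 26 mm wide up to 11 mm. Pinch it across its thickness, along the tray's y, from above.
- tray_pocket (a point): Centre of the round pocket in the tray (36 mm in diameter, 3.5 mm deep, clear window as floor), 44 mm from the tray's origin towards +x, at the height of the resting ball's centre, 15.5 mm above the tray's underside.
- ball_center (a point): Centre of the loose steel ball, 24 mm in diameter, 55 g. It can roll about 10 mm off centre in the pocket; tipped beyond about 30 degrees, or jerked, it rolls out over the rim.
- eye: Fixed round grey camera that looks straight up, 80 mm in diameter, with a white light ring and a black lens in the middle, on a 96 x 96 mm foot plate; top 35 mm above the table. Origin: on the table under its centre.
- eye_lens (a point): Centre of the camera's lens, at its top, 35 mm above the table.
- marker_red: Bystander: red marker pen lying on the table, 134 mm long, 17 mm thick. Origin: centre of its underside.
- tape_white: Bystander: small white tape roll with a red core, 55 mm in diameter, 19 mm high. Origin: centre of its underside.
- box_blades: Bystander: small white box with a tan band, 51 x 75 x 24 mm. Origin: centre of its underside.

How it is judged (in metres and radians):
On the way, in this order (a step that is already met when the one before it is completed fails the run):
1. the bolt is pulled out to its stop (27 mm or more of 30 mm) (value of joint bolt above 0.027 m), for 0.1 s.
2. the tray is lifted 30 mm or more clear of the dock, ball in its pocket (height (world z) of tray above 0.036 m and distance between ball_center and tray_pocket below 0.016 m and contact force between tray and the fingers above 0.5 N), for 0.2 s.
At the end, for the whole second after the job is handed in: The tray is held by the fingers alone, still, level within 0.12 rad (7 degrees), its pocket's centre within 20 mm horizontally of the lens and its underside 50 to 110 mm above the lens; the ball is in its pocket (centre within 16 mm of the pocket's centre) and the bolt is still out (22 mm or more) (distance between ball_center and tray_pocket below 0.016 m and horizontal distance between tray_pocket and eye_lens below 0.02 m and height (world z) of tray between 0.085 and 0.145 m and angle between tray's own z axis and vertical below 0.12 rad and linear speed of tray below 0.02 m/s and angular speed of tray below 0.15 rad/s and contact force between tray and the fingers above 0.5 N and contact force between tray and eye below 0.2 N and value of joint bolt above 0.022 m); the arm keeps its last pose, push and grip.
It fails at once if the ball leaves its pocket (distance between ball_center and tray_pocket above 0.022 m).
It fails at once if the tray is tipped more than 0.4 rad (23 degrees) (angle between tray's own z axis and vertical above 0.4 rad).
It fails at once if the red marker is moved more than 25 mm (distance of marker_red from where it was at the start of the episode above 0.025 m).
It fails at once if the white tape roll is moved more than 25 mm (distance of tape_white from where it was at the start of the episode above 0.025 m).
It fails at once if the small white box is moved more than 25 mm (distance of box_blades from where it was at the start of the episode above 0.025 m).
It also fails if it takes over 59 s, if anything falls off the work surface, if the arm or the gripper's body presses on something with over 40 N, if the wrist force passes 120 N, or if a joint passes its speed limit or range.

## Working session

There is one attempt and no reset: what is moved stays moved. The work goes in short steps, Python scripts to look and compute and a shell command to move; the robot and the scene stay as the last step left them, time stands still between calls to the robot, and variables do not carry over. Pictures are saved under pics/ and viewed, at most 10 in all, crops included, and the job is handed in when it is done.

```bash
mkdir -p pics
cat > h.py <<'E'
import numpy as np, cv2
from plant import r, viewer
def grab(n,f):
    o=r.get_obs(); d=viewer.grab_frame(n); cv2.imwrite('pics/'+f,d['image']); 
    K=np.array(d['K'])
    if n=='wrist':
        T=np.eye(4);T[:3,:3]=o['ee_rot'];T[:3,3]=o['ee_pos']; M=np.linalg.inv(T@np.array(d['hand_eye']))
    else: M=np.array(d['camera_from_world'])
    np.savez('pics/'+f+'.npz',K=K,M=M)
def px2w(f,uv,z):
    d=np.load('pics/'+f+'.npz');W=np.linalg.inv(d['M']);c=W[:3,3]
    v=W[:3,:3]@np.linalg.inv(d['K'])@np.array([uv[0],uv[1],1.]);return c+v*(z-c[2])/v[2]
def w2px(f,p):
    d=np.load('pics/'+f+'.npz');q=d['K']@(d['M']@np.append(p,1.))[:3];return q[:2]/q[2]
E
python3 - <<'E'
from h import *
grab('top','top1.png');grab('scene','scene1.png')
o=r.get_obs();print(o['time'],o['ee_pos'],np.round(o['ee_rot'],3),o['opening'])
E
```

```text
0.1 [ 221.61910236 -530.09307339  248.93728021] [[ 0.923  0.386 -0.   ]
 [ 0.386 -0.923  0.001]
 [ 0.    -0.001 -1.   ]] 88.36103158283119
```

View pics/top1.png

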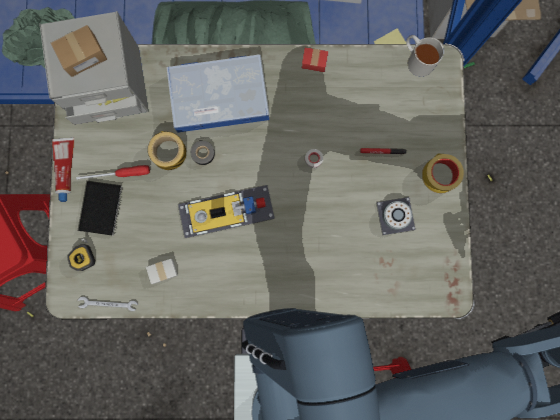

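View pics/scene1.png

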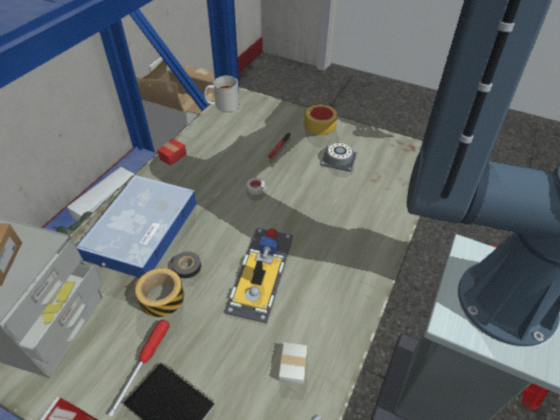

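The top view shows the knob at about (260,203), the grip at (217,212), the ball at (201,216) and the eye at (398,215). The dock plate's corners are near (179,206), (268,186), (274,219) and (186,237).

Run:
```python
from h import *
f='top1.png'
for n,uv,z in [('knob',(260,203),25),('knob end',(266,202),25),('grip',(217,212),58),('ball',(201,216),22),('eye',(398,215),35)]+[('c',c,6) for c in [(179,206),(268,186),(274,219),(186,237)]]:
    print(n,px2w(f,uv,z).round(0))
```

```text
knob [571.  90.  25.]
knob end [574.  73.  25.]
grip [542. 207.  58.]
ball [535. 256.  22.]
eye [ 536. -297.   35.]
c [565. 321.   6.]
c [623.  67.   6.]
c [528.  50.   6.]
c [477. 300.   6.]
```

```bash
python3 -m jog '[0,0,0,-10,8.8, 0,0,0,-10,8.8, 0,0,0,-10,8.8, 0,0,0,-10,8.8, 0,0,0,-10,8.8]'; python3 -m jog '[0,0,0,-10,8.8, 0,0,0,-10,8.8, 0,0,0,-9.4,8.8, 0,0,0,0,8.8]'
cat >> h.py <<'E'
def rel(p):
    o=r.get_obs();print('cm in tool axes:',(np.array(o['ee_rot']).T@(np.array(p,float)-o['ee_pos'])/10).round(2), 'yaw y', np.degrees(np.arctan2(o['ee_rot'][1][1],o['ee_rot'][0][1])).round(1),'t',o['time'])
E
python3 -c "
from h import *
rel([569,95,220])"
```

```text
time: 0.72
ee_pos: [221.6, -530.3, 249.2]
ee_rot: [[0.292, 0.956, -0.0], [0.956, -0.292, 0.001], [0.001, -0.0, -1.0]]
ft_force: [-0.9, 0.1, 0.3]
opening: 88.1
gripper_force: 0.0
time: 1.23
ee_pos: [221.7, -530.3, 249.3]
ee_rot: [[-0.208, 0.978, -0.0], [0.978, 0.208, 0.001], [0.001, 0.0, -1.0]]
ft_force: [1.0, -0.1, -0.0]
opening: 88.4
gripper_force: 0.0
cm in tool axes: [53.94 46.97  2.98] yaw y 12.0 t 1.225
```

```bash
python3 -m jog '[4,3.5,0,0,8.8, 4.5,3.9,0,0,8.8, 4.5,3.9,0,0,8.8, 4.5,3.9,0,0,8.8, 4.5,3.9,0,0,8.8]' | sed -n 2p; python3 -m jog '[4.5,3.9,0,0,8.8, 4.5,3.9,0,0,8.8, 4.5,3.9,0,0,8.8, 4.5,3.9,0,0,8.8, 4.5,3.9,0,0,8.8]'|sed -n 2p; python3 -m jog '[4.5,3.9,0,0,8.8, 4,3.5,0,0,8.8, 1.5,1.3,3,0,8.8, 0,0,0,0,8.8]'
python3 -c "
from h import *
rel([569,95,220]);grab('wrist','w1.png')"
```

```text
ee_pos: [363.0, -273.7, 249.7]
ee_pos: [506.7, -12.7, 249.8]
time: 2.98
ee_pos: [568.6, 102.7, 216.9]
ee_rot: [[-0.209, 0.978, -0.006], [0.978, 0.209, 0.0], [0.001, -0.006, -1.0]]
ft_force: [-0.5, -0.2, -0.5]
opening: 88.0
gripper_force: 0.0
cm in tool axes: [-0.76 -0.12 -0.31] yaw y 12.0 t 2.975
```

View pics/w1.png

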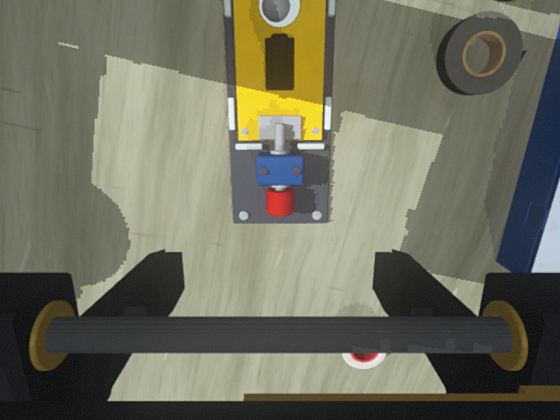

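The wrist view shows the knob at about (280,202), the blue housing at (279,169), the grip top at (279,62) and the ball at (279,9). The plate's near corners are at (233,223) and (327,223).

Run:
```python
from h import *
f='w1.png'
a={}
for n,uv,z in [('knob',(280,203),32),('housing',(279.5,164),38),('grip',(279.5,61),58),('ball',(279,9),22),('cl',(233,223),6),('cr',(327,223),6)]:
    a[n]=px2w(f,uv,z);print(n,a[n].round(1))
m=(a['cl']+a['cr'])/2
for q in('grip','housing'):
  d=a[q]-m;print('dock x angle',np.degrees(np.arctan2(d[1],d[0])))
d=a['grip']-m;d[2]=0;d/=np.linalg.norm(d);o=m+160*d;o[2]=0
print('origin',o, 'knob',o-129*d,'grip',o-5*d,'pocket',o+44*d)
e=a['cr']-a['cl'];print(np.degrees(np.arctan2(e[1],e[0])),np.linalg.norm(e))
p=o-131*d;p[2]=29;rel(p)
p=o-5*d;p[2]=44-8;print('g',p)
```

```text
knob [574.9  87.3  32. ]
housing [566.5 124.7  38. ]
grip [548.8 207.   58. ]
ball [539.  250.9  22. ]
cl [532.8  48.7   6. ]
cr [629.2  69.3   6. ]
dock x angle 102.26802093297776
dock x angle 102.50132115072206
origin [547.02140341 215.35580812   0.        ] knob [574.43197162  89.30161045   0.        ] grip [548.08382854 210.46998651   0.        ] pocket [537.67206232 258.35103834   0.        ]
12.09859878672592 98.61491884905224
cm in tool axes: [-1.53  0.33 18.94] yaw y 12.0 t 3.025
g [548.08382854 210.46998651  36.        ]
```

```bash
python3 -m jog '[-0.8,0.2,4,0,8.8, -0.6,0.1,5,0,7, 0,0,5,0,6, 0,0,3.5,0,5.5, 0,0,1.4,0,5]'; python3 -m jog '[0,0,0.5,0,4.5, 0,0,0,0,3.8, 0,0,0,0,2.5, 0,0,0,0,2, 0,0,0,0,2]'
python3 -c "
from h import *
rel([574.6,88.5,22])"
```

```text
time: 3.65
ee_pos: [575.2, 87.0, 29.8]
ee_rot: [[-0.206, 0.978, -0.002], [0.978, 0.206, -0.0], [0.0, -0.002, -1.0]]
ft_force: [0.3, 0.4, 0.4]
opening: 50.9
gripper_force: 0.0
time: 4.28
ee_pos: [572.9, 87.4, 26.7]
ee_rot: [[-0.21, 0.978, -0.008], [0.978, 0.21, -0.002], [-0.0, -0.008, -1.0]]
ft_force: [-14.3, -5.8, 12.6]
opening: 26.8
gripper_force: 30.0
cm in tool axes: [0.08 0.2  0.47] yaw y 12.1 t 4.275
```

```bash
python3 -m jog '[0,-0.2,0,0,4.5, 0,-0.1,0,0,4.5, 0,0,0,0,4.5]'; python3 -m jog '[0,0,0.1,0,2.5, 0,0,0,0,2.4, 0,0,0,0,2, 0,0,0,0,2]'
```

```text
time: 4.65
ee_pos: [573.8, 87.8, 26.4]
ee_rot: [[-0.209, 0.978, 0.002], [0.978, 0.209, 0.0], [-0.0, 0.002, -1.0]]
ft_force: [-0.7, -0.6, -0.2]
opening: 45.2
gripper_force: 0.0
time: 5.15
ee_pos: [572.6, 87.6, 24.5]
ee_rot: [[-0.209, 0.978, -0.001], [0.978, 0.209, -0.0], [0.0, -0.001, -1.0]]
ft_force: [-3.2, -3.1, 2.5]
opening: 26.7
gripper_force: 30.0
```

```bash
python3 -m jog '[-0.6,0,0,0,2, -0.8,0,0,0,2, -0.8,0,0,0,2, -0.6,0,0,0,2, 0,0,0,0,2]'; python3 -m jog '[-0.3,0,0,0,2, -0.2,0,0,0,2, 0,0,0,0,2]'
```

```text
time: 5.78
ee_pos: [578.5, 60.3, 24.5]
ee_rot: [[-0.209, 0.978, -0.001], [0.978, 0.209, 0.001], [0.001, -0.001, -1.0]]
ft_force: [-4.4, 0.6, 3.1]
opening: 26.9
gripper_force: 30.0
time: 6.15
ee_pos: [578.8, 58.9, 24.5]
ee_rot: [[-0.209, 0.978, -0.002], [0.978, 0.209, 0.005], [0.006, -0.001, -1.0]]
ft_force: [-5.9, 15.6, 5.4]
opening: 26.7
gripper_force: 30.0
```

The knob travelled 29 mm and the pull force jumped to 16 N, so it's at the stop. I'll release and move above the grip.

```bash
python3 -m jog '[0.2,0,0,0,4.5, 0,0,0,0,5.5, 0,0,0,0,6, 0,0,-4,0,6, 0,0,-6,0,6]'; python3 -m jog '[3,0,-5,0,6, 4,0,-1,0,6, 1,0,0,0,6, 0,0,0,0,6]'
python3 -c "
from h import *
rel([548,210,36]);grab('wrist','w2.png')"
```

```text
time: 6.78
ee_pos: [578.2, 56.9, 123.8]
ee_rot: [[-0.208, 0.978, -0.004], [0.978, 0.208, 0.0], [0.001, -0.004, -1.0]]
ft_force: [1.7, -0.4, -0.8]
opening: 59.9
gripper_force: 0.0
time: 7.28
ee_pos: [562.5, 135.5, 184.0]
ee_rot: [[-0.21, 0.978, -0.001], [0.978, 0.21, -0.0], [-0.0, -0.001, -1.0]]
ft_force: [0.5, -0.1, -1.4]
opening: 60.1
gripper_force: 0.0
cm in tool axes: [ 7.59  0.16 14.79] yaw y 12.1 t 7.275
```

View pics/w2.png

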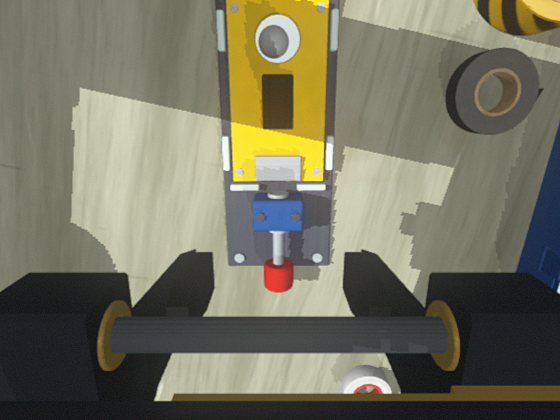

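The bolt is out: the rod shows between the housing and the knob at (279,275), and it no longer covers the tray. The grip is around (278,101), the pocket at (277,38).

Run:
```python
from h import *
f='w2.png'
for uv,z in [((278,74),58),((278,130),58),((263,85),58),((293,85),58),((277,38),9.5+1),((277,38),13),((279,168),13)]: print(uv,px2w(f,uv,z).round(1))
d=np.array([-.209,.978,0])
for s in(-23,13): print(w2px(f,np.array([547,215.4,58])+d*s))
```

```text
(278, 74) [544.8 227.5  58. ]
(278, 130) [552.8 189.9  58. ]
(263, 85) [535.9 218.1  58. ]
(293, 85) [556.7 222.6  58. ]
(277, 38) [537.4 257.7  10.5]
(277, 38) [537.5 257.3  13. ]
(279, 168) [561.2 155.1  13. ]
[277.52170596 125.60637682]
[277.53697311  72.86298956]
```

```bash
python3 -m jog '[4,0.1,2,0,6, 3.5,0.05,3,0,6, 0.1,0,4,0,6, 0,0,3.8,0,6, 0,0,1.6,0,6]'; python3 -m jog '[0,0,0.4,0,6, 0,0,0,0,6]'
python3 -c "
from h import *
rel([548.3,210,36])"
```

```text
time: 7.95
ee_pos: [546.6, 208.7, 37.3]
ee_rot: [[-0.208, 0.978, -0.005], [0.978, 0.208, -0.001], [-0.0, -0.006, -1.0]]
ft_force: [-0.0, -0.3, 0.9]
opening: 60.0
gripper_force: 0.0
time: 8.2
ee_pos: [549.4, 209.9, 37.6]
ee_rot: [[-0.209, 0.978, 0.001], [0.978, 0.209, 0.0], [-0.0, 0.001, -1.0]]
ft_force: [-0.7, 0.7, -0.1]
opening: 59.9
gripper_force: 0.0
cm in tool axes: [ 0.04 -0.11  0.16] yaw y 12.0 t 8.2
```

```bash
python3 -m jog '[0,-0.1,0.1,0,4, 0,0,0,0,2.4, 0,0,0,0,1.8, 0,0,0,0,1.4, 0,0,0,0,1]'; python3 -m jog '[0,0,0,0,1, 0,0,0,0,1]'
```

```text
time: 8.82
ee_pos: [547.3, 210.0, 35.8]
ee_rot: [[-0.209, 0.978, -0.0], [0.978, 0.209, -0.0], [0.0, -0.0, -1.0]]
ft_force: [-0.0, -0.2, 2.1]
opening: 13.9
gripper_force: 30.0
time: 9.07
ee_pos: [547.3, 210.0, 35.8]
ee_rot: [[-0.209, 0.978, -0.0], [0.978, 0.209, -0.0], [0.0, -0.0, -1.0]]
ft_force: [-2.5, -0.3, 3.1]
opening: 13.7
gripper_force: 30.0
```

```bash
python3 -m jog '[0,0,-0.2,0,1, 0,0,-0.4,0,1, 0,0,-0.6,0,1, 0,0,-0.8,0,1, 0,0,-0.8,0,1]'; python3 -m jog '[0,0,-0.8,0,1, 0,0,-0.8,0,1, 0,0,-0.6,0,1, 0,0,-0.3,0,1, 0,0,0,0,1]'
python3 -c "
from h import *
grab('scene','s2.png')
im=cv2.imread('pics/s2.png')[180:340,170:350];cv2.imwrite('pics/s2c.png',cv2.resize(im,None,fx=3,fy=3))
grab('wrist','w3.png')"
```

```text
time: 9.7
ee_pos: [547.6, 210.0, 64.5]
ee_rot: [[-0.209, 0.978, 0.0], [0.978, 0.209, 0.0], [-0.0, 0.0, -1.0]]
ft_force: [0.3, 0.8, -2.9]
opening: 13.3
gripper_force: 30.0
time: 10.32
ee_pos: [547.5, 210.0, 88.9]
ee_rot: [[-0.209, 0.978, 0.0], [0.978, 0.209, 0.0], [0.0, 0.0, -1.0]]
ft_force: [-0.9, 0.4, -3.0]
opening: 13.6
gripper_force: 30.0
```

View pics/s2c.png

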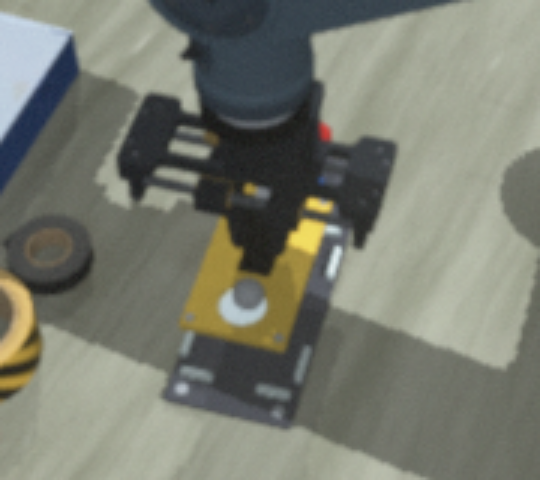

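View pics/w3.png

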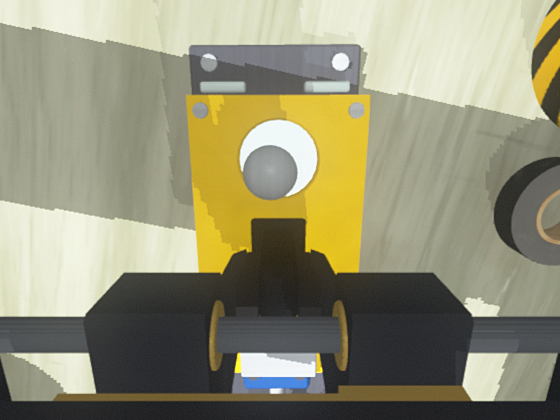

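The tray is up, looks level, and the ball sits in its pocket at about (270,172), with the pocket centre at (278,157). The tray's far corners are at (188,95) and (370,95). I'll check the level and work out the carry.

Run:
```python
from h import *
f='w3.png';d=np.array([-.209,.978,0]);n=np.array([.978,.209,0])
o=r.get_obs();z0=o['ee_pos'][2]-36+6;print('under z',z0)
c=np.array([547.3,215,0])
for s,t in[(72.5,-40),(72.5,40)]:
  p=c+d*s+n*t;p[2]=z0+7;print(w2px(f,p).round(1))
P=px2w(f,(278,157),z0+5);B=px2w(f,(270,172),z0+15.5);print('pocket',P,'ball',B)
off=np.array(o['ee_rot']).T@(P-o['ee_pos']);print('pocket in tool',off)
# eye fit from the top image
im=cv2.imread('pics/top1.png');print('eye',px2w('top1.png',(398,215),35),px2w('top1.png',(395.5,215.5),6))
E=np.array([536,-297,0.]);
rel(E-(P-o['ee_pos'])+0)
```

```text
under z 58.45917200380427
[182.8  93.1]
[368.7  93.1]
pocket [538.88366636 258.95917378  63.459172  ] ball [536.52939694 253.32203008  73.959172  ]
pocket in tool [49.66868863  2.08034006 25.0006117 ]
eye [ 535.84055098 -297.19946444   35.        ] [ 537.76628454 -296.53377914    6.        ]
cm in tool axes: [-54.31 -11.91   6.35] yaw y 12.1 t 10.425
```

```bash
J="python3 -m jog"; python3 -m jog '[-0.4,-0.1,0,0,1, -0.8,-0.2,-0.2,0,1, -1.2,-0.25,-0.3,0,1, -1.6,-0.35,-0.4,0,1, -2,-0.4,-0.4,0,1]' | grep -E "pos|opening|refus"
python3 -m jog '[-2.1,-0.46,-0.5,0,1, -2.1,-0.46,-0.5,0,1, -2.1,-0.46,-0.5,0,1, -2.1,-0.46,-0.5,0,1, -2.1,-0.46,-0.5,0,1]' | grep -E "pos|opening|refus"
python3 -m jog '[-2.1,-0.46,-0.5,0,1, -2.1,-0.46,-0.4,0,1, -2.1,-0.46,-0.3,0,1, -2.1,-0.46,-0.2,0,1, -2.1,-0.46,-0.1,0,1]' | grep -E "pos|opening|refus"
python3 -m jog '[-2.1,-0.46,0,0,1, -2.1,-0.46,0,0,1, -2.1,-0.46,0,0,1, -2.1,-0.46,0,0,1, -2.1,-0.46,0,0,1]' | grep -E "pos|opening|refus"
python3 -m jog '[-2.1,-0.46,0,0,1, -2.1,-0.46,0,0,1, -2.1,-0.46,0,0,1, -2.1,-0.46,0,0,1, -2.1,-0.46,0,0,1]' | grep -E "pos|opening|refus"
python3 -m jog '[-2,-0.4,0,0,1, -1.6,-0.35,0,0,1, -1.2,-0.25,0,0,1, -0.8,-0.2,0,0,1, -0.4,-0.1,0,0,1]'; python3 -m jog '[0,0,0,0,1, 0,0,0,0,1, 0,0,0,0,1]'|sed -n 1,2p
python3 -c "
from h import *
grab('wrist','w4.png');grab('scene','s4.png')
rel([0,0,0]);im=cv2.imread('pics/s4.png')[60:260,230:500];cv2.imwrite('pics/s4c.png',cv2.resize(im,None,fx=2.9,fy=2.9))"
```

```text
ee_pos: [547.4, 147.2, 102.2]
opening: 13.2
ee_pos: [546.7, 39.2, 127.2]
opening: 13.7
ee_pos: [546.0, -68.3, 142.3]
opening: 13.8
ee_pos: [545.7, -175.3, 141.6]
opening: 13.6
ee_pos: [545.2, -282.8, 141.7]
opening: 14.2
time: 14.18
ee_pos: [545.0, -342.9, 141.6]
ee_rot: [[-0.209, 0.978, -0.0], [0.978, 0.209, 0.0], [0.0, -0.0, -1.0]]
ft_force: [0.1, 0.6, -2.2]
opening: 13.9
gripper_force: 30.0
time: 14.55
ee_pos: [545.1, -342.3, 141.8]
cm in tool axes: [ 44.91 -46.13  14.18] yaw y 12.1 t 14.65
```

View pics/w4.png

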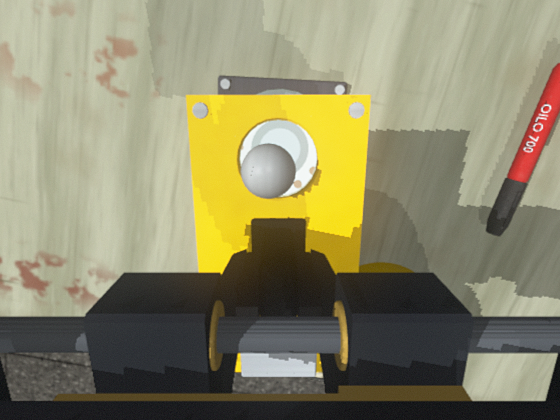

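View pics/s4c.png

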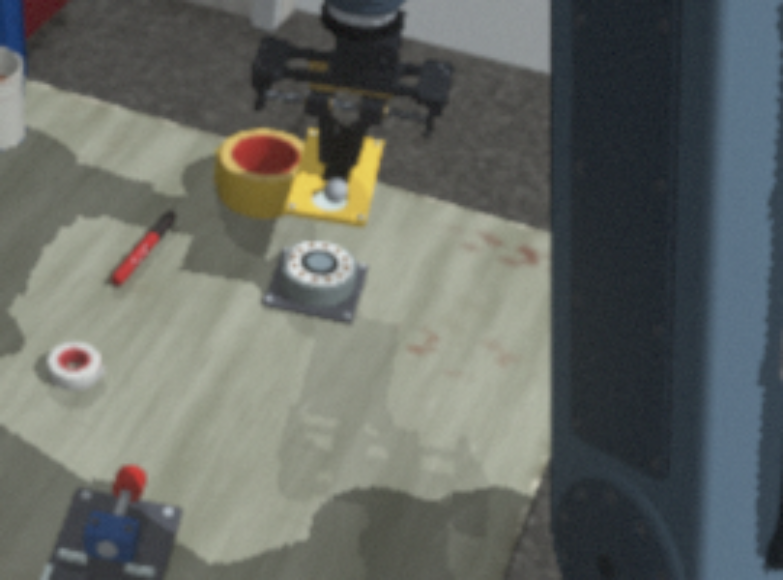

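The pocket is at about (278,157) and the far foot-plate bolts at (226,84) and (340,89). The lens ring shows through the window, and in the scene view the lens is at crop (321,262). The ball is in its pocket and the tray is level. Now I'll check the centring.

Run:
```python
from h import *
print('scene lens',px2w('s4.png',(230+321/2.9,60+262/2.9),35))
print('scene1 lens',px2w('scene1.png',(340,150),35))
f='w4.png'
a,b=[px2w(f,u,6) for u in[(226,84),(340,89)]];print('bolts',a,b)
o=r.get_obs();z0=o['ee_pos'][2]-36+6
P=px2w(f,(278,157),z0+5);print('pocket',P,'under',z0)
e=b-a;e/=np.linalg.norm(e);n=np.array([e[1],-e[0],0]);L=np.linalg.norm(b-a)/2;
for s in(1,-1):print('eye centre',(a+b)/2+s*n*L)
print('seen lens',px2w(f,(281,148),35))
im=cv2.imread('pics/w4.png')[80:220,200:360];cv2.imwrite('pics/w4c.png',cv2.resize(im,None,fx=4.5,fy=4.2,interpolation=cv2.INTER_CUBIC))
```

```text
scene lens [ 533.26945275 -296.94510996   35.        ]
scene1 lens [ 535.73157361 -297.51007815   35.        ]
bolts [ 491.54384303 -264.19588937    6.        ] [ 574.19720717 -250.05509843    6.        ]
pocket [ 536.63779397 -293.33464929  116.75806826] under 111.75806826396871
eye centre [ 539.94092057 -298.45217597    6.        ]
eye centre [ 525.80012963 -215.79881183    6.        ]
seen lens [ 539.85370178 -298.05679449   35.        ]
```

View pics/w4c.png

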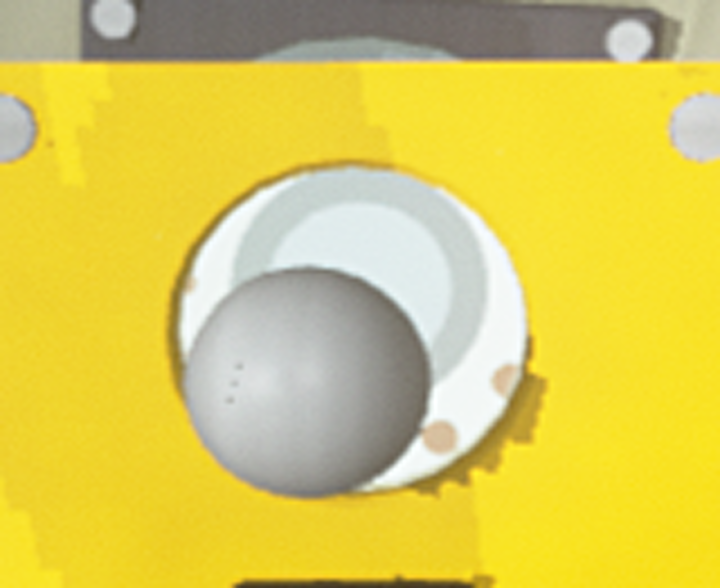

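The lens is concentric near (280,149), and the pocket is about 4 mm off. One small correction, then I'll hand in.

```bash
python3 -m jog '[-0.2,0,-0.1,0,1, -0.2,0,-0.2,0,1, 0,0,0,0,1, 0,0,0,0,1, 0,0,0,0,1]'; python3 -m jog '[0,0,0,0,1, 0,0,0,0,1, 0,0,0,0,1, 0,0,0,0,1]' | head -2
python3 -c "
from h import *
print(r.finish_job())"
```

```text
time: 15.28
ee_pos: [545.8, -346.6, 144.6]
ee_rot: [[-0.209, 0.978, -0.0], [0.978, 0.209, 0.0], [0.0, -0.0, -1.0]]
ft_force: [0.0, -0.3, -3.1]
opening: 13.9
gripper_force: 30.0
time: 15.78
ee_pos: [545.9, -346.6, 144.7]
the job is handed in; nothing more can be done
None
```

I pulled the bolt out to its stop, and handed the job in at 15.8 s with the arm holding the tray level and still over the lens. I estimate the pocket is within a few mm of centre and the underside about 8 cm above the lens. The ball was in its pocket in the last picture, taken just before a final 4 mm correction; `finish_job()` returned no verdict.

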